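# Set the laser attenuator one click down and enable the laser

### The arm

A 6-joint arm with a two-finger parallel gripper is mounted at the origin on the work surface. World frame = base frame: x ahead of the robot, y to its left, z up, the work surface at z = 0. Lengths are in mm, angles in degrees, forces in N, time in s.
With the tool pointing down it reaches from about 350 to 850 mm from the base axis. Payload 8.1 kg.
Tool frame: the origin (TCP) lies midway between the tips of the shut fingers; the grasp point (between the pads) lies 19 mm behind it; z points along the fingers, y is the line along which they close (so a half turn about z gives the same grasp; the last joint's range is limited). The gripper opens to 85 mm and grips with 20 to 120 N. Pads are 22 mm wide; open, the fingers measure 114 mm over their backs; the gripper's body (76 mm by 85 mm) begins 54 mm behind the grasp point. The pads swing forward as they close: fully open they stand 13 mm farther back than shut.
Start: joints at [69.878, 7.471, 85.268, -0, 87.261, -4.893], TCP at [157.587, 578.94, 231.292] pointing down, gripper open.
Joint ranges: [-169.43, 169.43], [-51.17, 129.36], [1.28, 143.12], [-76.62, 256.62], [0, 156.53], [-152.29, 152.29]. Speed limits (degrees/s): [136.94, 136.94, 159.86, 180, 180, 180].

### API

Orientations are given as [roll, pitch, yaw] about the fixed x, y, z axes, in that order (R = Rz(yaw) Ry(pitch) Rx(roll)).
In Python, from bench import r gives the robot as it stands. The module is installed in compiled form; this text tells all that it offers.
- The arm moves only by the tool jog_arm, never from a script. Its argument "rows" is a list of rows, each a list of 2 entries, a list of its own where there are three numbers: the shift along the tool's x, y, z in mm, then the turn, a rotation vector about the tool's x, y, z in rad. A call has 1 to 10 rows; each row is the pose to reach, as a shift and turn from the pose commanded when the call began, along the tool's axes at that moment; what a row does not reach only later rows make up. A row lasts 1/10 s, in which the tool goes at most 50 mm and 8.59 degrees, less where a joint would pass 70% of its speed; a pose out of reach is approached as far as the arm can. A call with a gripper value outside its range is refused whole. "grip" is the finger opening in mm, from 0 to 85.4, set as the call begins (left out, the last holds). The fingers move at their own pace and stop on an object; "force" is the grip in N (left out, the last holds). Time passes only in rows, so rows that repeat a pose let the fingers close. It gives the time, the measured TCP pose, the force, the opening and the grip force at its end, in the units of the state.
- r.sense(): the state, without advancing time (a new reading comes with each control period).
- r.snapshot(name): name is "side" or "top"; returns (picture, depth): 420x560x3 uint8, blue, green, red; 420x560 float32, mm along the optical axis (not along the pixel's ray), 0 where there is no reading.
- r.camera_params(name): a dict with "fx", "fy", "cx", "cy" (pixels), "pose" (4x4, takes a point from camera to world coordinates). Camera axes: x right, y down, z forward; pixel columns grow to the right and rows downward; lengths in mm; the calibration is good to about 2 mm. A picture is of the moment at which its call begins. camera_params takes no time and is no camera call.
- r.hand_in(): hands the job in; it is judged then, once.
The state is a dict: "time": time; "joint_pos": joint angles; "qd": joint speeds; "joint_efforts": joint torques, N m; "tool_pos": TCP position; "tcp_rot": TCP orientation; "ft_force": force on the tool from outside, world axes, zero at the start; "wrist_torque": the same for the moment, N m; "finger_gap": finger opening in mm; "grip_force": force on a finger pad.
Only numpy, scipy, OpenCV 4.12 (cv2) and the standard library are available. Lean on these libraries where they do the work, as an engineer would, in place of code of your own. Each camera call takes 0.05 s, during which the arm holds its last target. There are 200 camera calls.

### The job

Turn the black selector knob on the attenuator box clockwise until it clicks over into its next position (the green arc), one click only without starting up the stiff ridge towards the red arc, and let go so that it settles there. Only then twist the red spring key on the yellow box clockwise fully to its stop, hold it there for a second and let it spring back. Leave the other things on the table where they are.

Things in the scene. Friction and masses are not known exactly. Their poses are not given: they have to be found in the camera images.
- atten_pod: Black attenuator box, fixed, about 135 mm tall at its back. Origin on the table under the middle of its sloping face. Dots on the face round the knob: black arc at the top (where the pointer starts), green arc at the right (where the next pocket can lie), red arc at the bottom (full power).
- atten_pod_panel: Sloping aluminium face, 160 x 160 mm, of the black attenuator box. Origin: centre of the face, on its surface. z: out of the face, leaning 35 degrees from vertical towards the robot side; x: up the slope; y: to the left as the robot sees it.
- selector_grip (a point): Selector knob: a black disc 86 mm across, its top 11 mm above the face, with a straight black grip bar 80 mm long, 18 mm thick, 36 mm high (11 to 47 mm above the face). Site on the knob's axis, 34 mm above the face; the axis is 12 mm down-slope of the face's centre. Site x: along the bar to its white-marked pointer end; y: across it; z: out of the face; they turn with the knob.
- selector (a joint): Knob angle: 0 with the pointer straight up-slope, grows clockwise (seen facing it). Starts at -0.45 to 0.2, free but for 0.02 N m friction; then a ridge, about 0.2 N m; past its crest the torque reverses and, let go 0.1 rad past it, the knob snaps on into its pocket (0.2 rad past the crest) and stays. Let go before the crest it falls back. Right past the pocket rises a second ridge (0.3 N m).
- selector_pointer (a point): White-marked end of the grip bar, 40 mm from the knob's axis, 34 mm above the face; axes as selector_grip. The hidden detent ring differs each time: the crest of the first ridge comes anywhere from 0.6 to 1.5 rad clockwise of straight up-slope (climbing begins 0.25 rad before it); the start does not tell where: feel for it or watch the needle. Over 0.15 rad beyond the pocket is too far.
- needle (a joint): Red tell-tale needle, 24 mm long, in the white strip along the face's upper edge, driven by the detent; flush, not to be handled. 0 rad (straight up-slope) while the knob is free, leaning right as the ridge is climbed to +0.38 at its crest, back to about +0.18 when the knob rests in the pocket (at the very crest it can hang), and rising again on the second ridge, where +0.60 is too far.
- key_pod_panel: Sloping black face, 130 x 130 mm, of the yellow laser-enable box (fixed, about 120 mm tall at its back). Origin: centre of the face, on its surface. Axes and 35 degree slope as for the attenuator face. A white dot marks the key's rest direction (up-slope), a green dot the enable stop.
- key_grip (a point): Red spring-return key on the laser-enable box: a bar 68 mm long, 14 mm thick, 36 mm high (from 15 to 51 mm above the face) on a steel collar 60 mm across. Site on its axis, which is the face's z through the face's centre, 36 mm above the face. Site x along the bar, y across its thickness, z out of the face.
- key (a joint): Angle of the red key: 0 at rest (bar up-slope), grows as it is twisted clockwise, hard stop at 1.10 rad. A spring of 0.04 N m at rest to 0.15 N m at the stop returns it to 0 when let go.
- mirror_mount: Loose bystander: round mirror in a black square holder on a steel post, 120 mm tall, foot 60 mm across. Origin under its foot.
- power_sensor: Loose bystander: black puck 70 mm across, 22 mm tall, lying on the table between the boxes, towards the robot. Origin at its underside.
- lens_cleaner: Loose bystander: white bottle with blue cap, 52 mm across, 130 mm tall. Origin at its underside.
- goggles: Loose bystander: green laser goggles, 145 mm wide, 120 mm deep, 48 mm tall. Origin under the middle of the lenses, temples to its +x.
There are look-alikes about, which are no part of the job. What is shaped like the atten_pod but orange or pink is not meant. Leave any pink look-alike of the part that bears key_pod_panel alone.

How it is judged:
By the outcome, as a careful person would: the job done as asked, in the order asked, and still so for the second after the job is handed in, with the robot touching nothing.
It also fails if it takes over 64 s, if anything falls off the work surface, if the arm or the gripper's body presses on something with over 40 N, if the wrist force passes 120 N, or if a joint passes its speed limit or range.

## Working session

There is one attempt and no reset: what is moved stays moved. The work goes in short steps, Python scripts to look and compute and a tool call to move; the robot and the scene stay as the last step left them, time stands still between calls to the robot, and variables do not carry over. Pictures are saved under pics/ and viewed, at most 10 in all, crops included, and the job is handed in when it is done.

Besides the shell and the picture viewer there is one more tool, called after "Request:" by a JSON object that holds its "api" and its "payload". jog_arm: Moves the arm, as the interface text tells. Its arguments: {"type":"object","properties":{"rows":{"type":"array"},"grip":{"type":"number"},"force":{"type":"number"}},"required":["rows"]}

```bash
mkdir -p pics
python3 - <<'E'
from bench import r
import cv2,numpy as np
for n in("top","side"):
    p,d=r.snapshot(n); cv2.imwrite(f"pics/{n}0.png",p); np.save(f"{n}0.npy",d)
    c=r.camera_params(n); print(n,c["fx"],c["cx"],c["cy"],np.round(c["pose"],3).tolist())
s=r.sense(); print(s)
E
```

```text
top 458.5294685759475 281.37197793203313 209.91661120103407 [[0.026, -0.997, 0.076, 404.345], [-1.0, -0.027, -0.009, -50.067], [0.011, -0.076, -0.997, 1634.93], [0.0, 0.0, 0.0, 1.0]]
side 431.69399972365335 280.6422464154906 206.97482378842088 [[0.934, -0.266, 0.241, 217.436], [-0.358, -0.667, 0.654, -877.331], [-0.013, -0.696, -0.718, 1007.1], [0.0, 0.0, 0.0, 1.0]]
{'time': 0.1, 'joint_pos': array([ 6.98781228e+01,  7.51124820e+00,  8.53245216e+01,  1.47583646e-03,
        8.72638727e+01, -4.89337287e+00]), 'qd': array([-0.03814411, -0.10645305, -0.14814718, -0.00802142, -0.07043807,
        0.02818032]), 'joint_efforts': array([ 5.09225993e-04, -5.70956290e+01, -5.01937938e+01, -2.94465535e-04,
        8.20076675e-03,  5.43186820e-05]), 'tool_pos': array([157.39473788, 578.4496013 , 230.33028489]), 'tcp_rot': array([-1.79900846e+02, -9.96832560e-03,  1.64771415e+02]), 'ft_force': array([ 0.04408189,  0.59964655, -0.7378536 ]), 'wrist_torque': array([ 0.03614961,  0.06067611, -0.02399266]), 'grip_force': 0.0, 'finger_gap': 85.59185706375625}
```

View pics/top0.png

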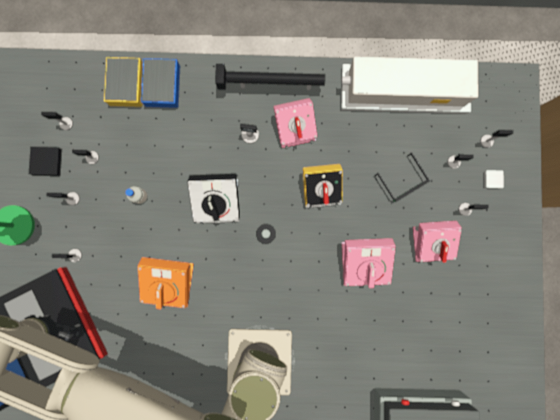

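View pics/side0.png

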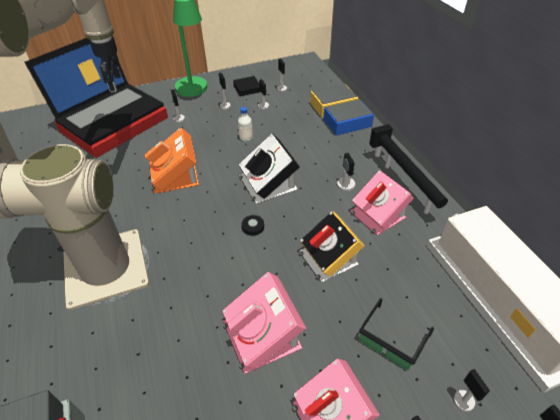

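The top view shows the attenuator's aluminium face at about (214,199) with its knob at (213,206). The yellow key box is at (323,187), the puck at (266,234), the bottle at (136,194) and the mirror at (250,133). Next I'll fit the faces.

```bash
cat > h.py <<'E'
from bench import r
import cv2,numpy as np
def cloud(n,d):
    c=r.camera_params(n); v,u=np.mgrid[:420,:560]
    P=np.stack([(u-c["cx"])/c["fx"]*d,(v-c["cy"])/c["fy"]*d,d],-1)
    return P@c["pose"][:3,:3].T+c["pose"][:3,3]
def proj(n,X):
    c=r.camera_params(n); q=(np.atleast_2d(X)-c["pose"][:3,3])@c["pose"][:3,:3]
    return np.c_[c["fx"]*q[:,0]/q[:,2]+c["cx"],c["fy"]*q[:,1]/q[:,2]+c["cy"]]
def frame(phi): # face axes: x up-slope, y left, z out; phi = yaw of up-slope horizontal
    a=np.radians(35);h=np.array([np.cos(phi),np.sin(phi),0]);k=np.array([0,0,1.])
    x=h*np.cos(a)+k*np.sin(a); z=-h*np.sin(a)+k*np.cos(a); return np.c_[x,np.cross(z,x),z]
E
python3 - <<'E'
from h import *
from scipy.optimize import least_squares
for n in("top","side"):
    p=cv2.imread(f"pics/{n}0.png"); d=np.load(f"{n}0.npy"); W=cloud(n,d)
    boxes={"top":[(186,172,243,228),(300,162,347,210)],"side":[(236,132,300,200),(298,208,366,270)]}[n]
    for i,(a,b,c,e) in enumerate(boxes):
        Q=W[b:e,a:c].reshape(-1,3); Q=Q[(d[b:e,a:c].ravel()>0)&(Q[:,2]>25)&(Q[:,2]<200)]
        S=(160,130)[i]
        best=None
        for deg in range(-30,31,1):   # slope known; scan yaw and offset
            F=frame(np.radians(deg)); s=Q@F[:,2]
            hist,ed=np.histogram(s,np.arange(s.min(),s.max()+2,2)); k=hist.argmax(); 
            m=abs(s-ed[k]-1)<3
            if best is None or m.sum()>best[0]: best=(m.sum(),deg,np.median(s[m]),m)
        _,deg,o,m=best
        # refine plane
        A=Q[m]; c0=A.mean(0); nn=np.linalg.svd(A-c0)[2][2]; nn*=np.sign(nn[2])
        phi=np.arctan2(-nn[1],-nn[0]);F=frame(phi)
        rect=A@F; print(n,i,"n",m.sum(),"yaw",deg,round(np.degrees(phi),1),"tilt",round(np.degrees(np.arccos(nn[2])),1),
         "ext",np.round(np.percentile(rect,[.5,99.5],axis=0),1).tolist(), "mid",np.round(F@np.r_[np.percentile(rect[:,:2],[.5,99.5],axis=0).mean(0),np.median(rect[:,2])],1))
        hq=(Q@F[:,2])-np.median(rect[:,2]); t=Q[(hq>(40,43)[i])&(hq<(55,58)[i])]; print("  bar top n",len(t), "centre",np.round(t.mean(0),1), "axis dir in face",np.round((np.linalg.svd(t-t.mean(0))[2][0]@F),2))
    a,b,c,e=boxes[0][0],boxes[0][1],boxes[1][2],boxes[1][3]
T=[cv2.resize(cv2.imread(f"pics/{n}0.png")[y:y+75,x:x+75],(375,375),interpolation=2) for n,x,y in(("top",178,165),("top",288,155),)]
S=[cv2.resize(cv2.imread(f"pics/{n}0.png")[y:y+75,x:x+75],(375,375),interpolation=2)[:,:] for n,x,y in(("side",232,130),("side",296,204))]
cv2.imwrite("pics/crop.png",cv2.resize(np.vstack([np.hstack(T),np.hstack(S)]),(600,600)))
E
```

```text
top 0 n 953 yaw 4 3.9 tilt 35.1 ext [[435.1, 49.0, -244.6], [592.6, 204.3, -238.7]] mid [549.4 164.9  97. ]
  bar top n 121 centre [513.4 162.7 128.9] axis dir in face [-0.98 -0.21 -0.01]
top 1 n 654 yaw 6 6.2 tilt 35.1 ext [[461.3, -332.5, -261.4], [587.2, -206.2, -255.5]] mid [ 603.5 -205.2   88.8]
  bar top n 76 centre [ 573.1 -208.6  129.7] axis dir in face [-1.   -0.04 -0.02]
side 0 n 927 yaw 4 3.9 tilt 35.1 ext [[432.8, 48.9, -243.0], [588.8, 207.1, -237.1]] mid [545.9 166.   96.5]
  bar top n 124 centre [509.9 162.1 127.2] axis dir in face [-0.98 -0.22  0.  ]
side 1 n 1164 yaw 8 7.7 tilt 35.0 ext [[451.6, -347.2, -256.3], [577.7, -220.9, -250.3]] mid [ 599.8 -205.4   87.7]
  bar top n 137 centre [ 572.2 -209.7  129. ] axis dir in face [-1.    0.01 -0.  ]
```

View pics/crop.png

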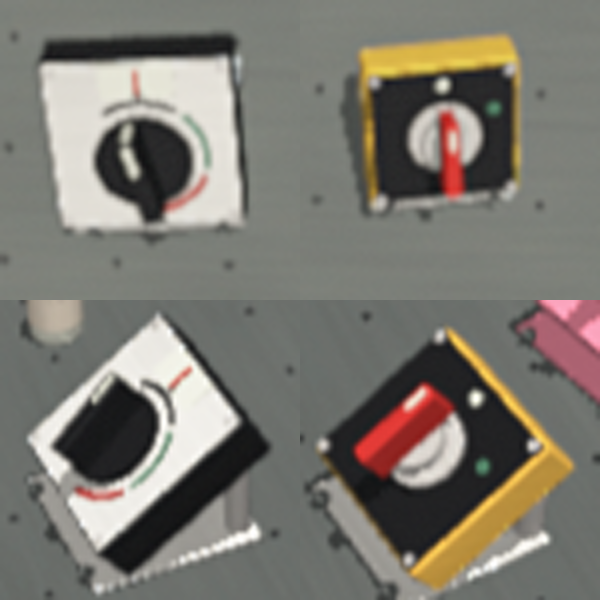

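The crops agree with the fit. The selector pointer is about 0.2 rad left of up-slope, the needle is upright, and the key is at rest. The measured bar tops are within 3 mm of the expected points. Now I'll plan the approach.

```bash
cat >> h.py <<'E'
from scipy.spatial.transform import Rotation as Ro
FA=frame(np.radians(3.9)); CA=np.array([547.6,165.5,96.8])-12*FA[:,0]
FK=frame(np.radians(7.2)); CK=np.array([601.6,-205.3,88.3])
def target(F,C,h,ang): # TCP h mm above face, tool x = -bar dir, bar clockwise angle ang
    return F@Ro.from_rotvec([0,0,-ang]).as_matrix()@np.diag([-1,1,-1]), C+h*F[:,2]
def go(Rt,pt,name=""):
    s=r.sense(); R=Ro.from_euler("xyz",s["tcp_rot"],degrees=True)
    R0=R.as_matrix(); dw=pt-s["tool_pos"]
    print(name,"shift",np.round(R0.T@dw,1),"turn",np.round((R.inv()*Ro.from_matrix(Rt)).as_rotvec(),3),"|",
      round(s["time"],2),"F",np.round(s["ft_force"],1),"Tz",round(float(s["wrist_torque"]@R0[:,2]),3),"gap",round(s["finger_gap"],1),"gf",round(s["grip_force"],1),"q",np.round(s["joint_pos"],0))
def knobang(F):
    R=Ro.from_euler("xyz",r.sense()["tcp_rot"],degrees=True).as_matrix(); v=F.T@-R[:,0]; return -np.arctan2(v[1],v[0])
E
python3 -c "
from h import *
R,p=target(FA,CA,130,-.22);print(p);go(R,p,'pre')"
```

```text
[463.40067348 159.75986578 196.40684852]
pre shift [-405.2 -323.5   34.4] turn [-0.037 -0.618 -0.536] | 0.1 F [ 0.   0.6 -0.7] Tz 0.024 gap 85.6 gf 0.0 q [70.  8. 85.  0. 87. -5.]
```

Request:
{"api": "jog_arm", "payload": {"rows": [[[-200, -160, -30], [0, -0.3, -0.26]], [[-200, -160, -30], [0, -0.3, -0.26]], [[-200, -160, -30], [0, -0.3, -0.26]], [[-200, -160, -30], [0, -0.3, -0.26]], [[-200, -160, -30], [0, -0.3, -0.26]], [[-405, -323, 34], [-0.037, -0.618, -0.536]], [[-405, -323, 34], [-0.037, -0.618, -0.536]], [[-405, -323, 34], [-0.037, -0.618, -0.536]], [[-405, -323, 34], [-0.037, -0.618, -0.536]], [[-405, -323, 34], [-0.037, -0.618, -0.536]]], "grip": 60}}

```text
time: 1.1
tool_pos: [447.6, 180.9, 202.1]
tcp_rot: [-171.4, 34.2, -160.7]
ft_force: [0.7, 0.2, 0.2]
finger_gap: 60.4
grip_force: 0.0
```

```bash
python3 -c "
from h import *
R,p=target(FA,CA,130,-.22);go(R,p,'pre')"
```

```text
pre shift [ -3.4 -23.5  12.9] turn [0.002 0.002 0.001] | 1.1 F [0.7 0.2 0.2] Tz 0.035 gap 60.4 gf 0.0 q [ 25. -46. 137. -14.  56. -78.]
```

Request:
{"api": "jog_arm", "payload": {"rows": [[[-3, -23, 13], [0, 0, 0]], [[-3, -23, 13], [0, 0, 0]], [[-3, -23, 13], [0, 0, 0]]]}}

```text
time: 1.4
tool_pos: [463.3, 160.4, 196.8]
tcp_rot: [-171.4, 34.0, -161.1]
ft_force: [-0.2, -0.1, 0.6]
finger_gap: 60.0
grip_force: 0.0
```

```bash
python3 -c "
from h import *
R,p=target(FA,CA,70,-.22);go(R,p,'70')
R,p=target(FA,CA,18,-.22);go(R,p,'18')
R0=Ro.from_euler('xyz',r.sense()['tcp_rot'],degrees=True).as_matrix()
d=r.snapshot('side');cv2.imwrite('pics/pre.png',d[0])"
```

```text
70 shift [ 0.3 -0.6 60.4] turn [ 0.    -0.    -0.003] | 1.4 F [-0.2 -0.1  0.6] Tz -0.01 gap 60.0 gf 0.0 q [ 20. -45. 137. -11.  54. -83.]
18 shift [  0.2  -0.6 112.4] turn [ 0.    -0.    -0.003] | 1.4 F [-0.2 -0.1  0.6] Tz -0.01 gap 60.0 gf 0.0 q [ 20. -45. 137. -11.  54. -83.]
```

Request:
{"api": "jog_arm", "payload": {"rows": [[[0, -0.5, 40], [0, 0, 0]], [[0, -0.5, 75], [0, 0, 0]], [[0, -0.5, 95], [0, 0, 0]], [[0, -0.5, 110], [0, 0, 0]], [[0, -0.5, 110], [0, 0, 0]]]}}

```text
time: 1.95
tool_pos: [525.0, 166.7, 104.8]
tcp_rot: [-171.4, 33.8, -160.7]
ft_force: [0.2, -0.0, -0.4]
finger_gap: 60.1
grip_force: 0.0
```

Request:
{"api": "jog_arm", "payload": {"rows": [[[0, 0, 0], [0, 0, 0]], [[0, 0, 0], [0, 0, 0]], [[0, 0, 0], [0, 0, 0]], [[0, 0, 0], [0, 0, 0]], [[0, 0, 0], [0, 0, 0]], [[0, 0, 0], [0, 0, 0]], [[0, 0, 0], [0, 0, 0]], [[0, 0, 0], [0, 0, 0]]], "grip": 5, "force": 20}}

```text
time: 2.75
tool_pos: [526.6, 166.5, 108.8]
tcp_rot: [-171.5, 34.2, -160.9]
ft_force: [-7.5, 4.8, 4.8]
finger_gap: 17.7
grip_force: 25.2
```

```bash
python3 -c "
from h import *
R,p=target(FA,CA,20,-.22);go(R,p,'20');print(knobang(FA),r.sense()['wrist_torque'])
a,_=r.snapshot('side');b,_=r.snapshot('top')
cv2.imwrite('pics/g.png',np.hstack([cv2.resize(a[120:210,220:320],(400,360),interpolation=2),cv2.resize(b[150:240,170:270],(400,360),interpolation=2)]))"
```

```text
20 shift [ 2.3 -2.   1.8] turn [ 0.003  0.003 -0.001] | 2.75 F [-7.5  4.8  4.8] Tz 0.009 gap 17.7 gf 25.2 q [ 17. -24. 134. -13.  36. -82.]
-0.2188580813934132 [0.53280832 0.74762029 0.40166284]
```

View pics/g.png

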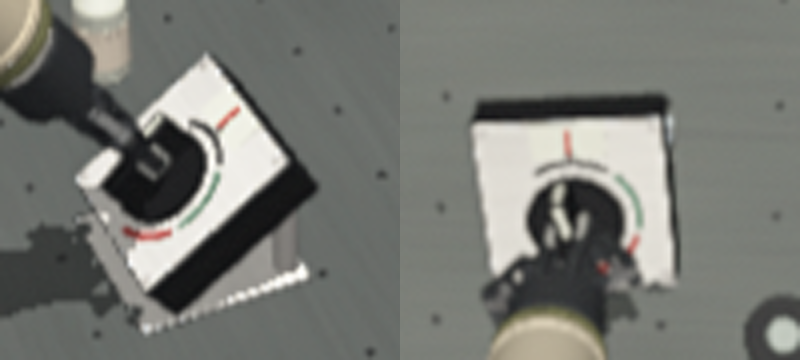

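The gripper holds the bar (gap 17.7 mm) and the needle is still upright. I'll relieve the side load, then turn.

Request:
{"api": "jog_arm", "payload": {"rows": [[[1, 0.5, -0.5], [0, 0, 0]], [[2, 1, -1], [0, 0, 0]], [[2, 1, -1], [0, 0, 0]]]}}

```text
time: 3.15
tool_pos: [525.9, 166.5, 109.1]
tcp_rot: [-171.4, 34.4, -160.8]
ft_force: [22.6, 4.9, -13.1]
finger_gap: 17.3
grip_force: 21.1
```

```bash
cat >> h.py <<'E'
def st(C=CA,F=FA,h=20):
    s=r.sense();R=Ro.from_euler("xyz",s["tcp_rot"],degrees=True).as_matrix()
    print("t",round(s["time"],2),"ang",round(knobang(F),3),"Ftool",np.round(R.T@s["ft_force"],1),"Ttool",np.round(R.T@s["wrist_torque"],3),"off",np.round(R.T@(C+h*F[:,2]-s["tool_pos"]),1),"gap",round(s["finger_gap"],1),"j6",round(s["joint_pos"][5]))
E
python3 -c "
from h import *
st()"
```

```text
t 3.15 ang -0.219 Ftool [-11.5   0.8  23.9] Ttool [-0.189 -1.388  0.02 ] off [ 1.9 -2.1  2.5] gap 17.3 j6 -81
```

Request:
{"api": "jog_arm", "payload": {"rows": [[[-0.6, 0, 0.7], [0, 0, 0]], [[-0.6, 0, 0.7], [0, 0, 0.05]], [[-0.6, 0, 0.7], [0, 0, 0.1]], [[-0.6, 0, 0.7], [0, 0, 0.15]], [[-0.6, 0, 0.7], [0, 0, 0.2]], [[-0.6, 0, 0.7], [0, 0, 0.2]]]}}

```text
time: 3.75
tool_pos: [526.2, 165.8, 109.0]
tcp_rot: [-179.4, 35.2, -174.9]
ft_force: [-0.2, -4.4, 4.9]
finger_gap: 17.8
grip_force: 25.2
```

```bash
python3 -c "
from h import *
st()"
```

```text
t 3.75 ang -0.017 Ftool [-2.4 -4.4 -4.3] Ttool [ 0.724 -0.03   0.023] off [ 1.6 -1.7  2.3] gap 17.8 j6 -70
```

Request:
{"api": "jog_arm", "payload": {"rows": [[[0, 0, 0], [0, 0, 0.07]], [[0, 0, 0], [0, 0, 0.14]], [[0, 0, 0], [0, 0, 0.21]], [[0, 0, 0], [0, 0, 0.28]], [[0, 0, 0], [0, 0, 0.35]], [[0, 0, 0], [0, 0, 0.35]]]}}

```text
time: 4.35
tool_pos: [526.1, 164.6, 108.9]
tcp_rot: [167.1, 33.0, 160.9]
ft_force: [-3.9, -12.8, 8.7]
finger_gap: 17.8
grip_force: 25.9
```

```bash
python3 -c "
from h import *
st()
a,_=r.snapshot('side');b,_=r.snapshot('top');cv2.imwrite('pics/a1.png',a);cv2.imwrite('pics/b1.png',b);st();r.snapshot('top');st()"
```

```text
t 4.35 ang 0.333 Ftool [ -5.2 -11.5  -9.8] Ttool [ 1.998 -0.581  0.01 ] off [ 1.1 -1.   2.3] gap 17.8 j6 -50
t 4.45 ang 0.331 Ftool [ -5.4 -11.  -10.3] Ttool [ 2.033 -0.59  -0.007] off [ 1.1 -1.   2.2] gap 17.2 j6 -50
t 4.5 ang 0.331 Ftool [ -6.3 -10.8 -10.5] Ttool [ 2.01  -0.582 -0.039] off [ 1.1 -1.   2.2] gap 17.7 j6 -50
```

```bash
cat >> h.py <<'E'
C0=CA+12*FA[:,0]
def rect(n,p,x0=30,x1=80,w=50,k=8): # rectified upper strip of the face, k px/mm; up-slope up, right right
    q=np.array([[x1,w],[x1,-w],[x0,-w],[x0,w]],float)
    src=proj(n,C0+np.c_[q,np.zeros(4)]@FA.T).astype(np.float32)
    dst=np.float32([[0,0],[2*w*k,0],[2*w*k,(x1-x0)*k],[0,(x1-x0)*k]])
    return cv2.warpPerspective(p,cv2.getPerspectiveTransform(src,dst),(2*w*k,(x1-x0)*k),flags=cv2.INTER_CUBIC)
def needle(n,p,k=8):
    g=rect(n,p)[:, 200:600].astype(float); red=np.clip(g[...,2]-g[...,:2].max(-1)-25,0,None)
    red[260:]=0; y,x=np.nonzero(red); w=red[y,x]
    if w.sum()<1: return None
    c=np.array([np.average(x,weights=w),np.average(y,weights=w)]); M=np.cov(np.c_[x,y].T,aweights=w)
    e=np.linalg.eigh(M)[1][:,1]; e*=-np.sign(e[1]); return np.round(np.r_[c/k,np.arctan2(e[0],-e[1])],2)
def look():
    for n in("side","top"):
        p,_=r.snapshot(n); print(n,needle(n,p),end=" ")
    st()
E
python3 -c "
from h import *
for n,f in(('top','top0'),('top','b1'),('side','side0'),('side','a1')):
    p=cv2.imread(f'pics/{f}.png'); print(f,needle(n,p))
cv2.imwrite('pics/rect.png',np.vstack([cv2.resize(rect(n,cv2.imread(f'pics/{f}.png')),(600,300)) for n,f in(('top','b1'),('side','a1'))]))
"
```

```text
top0 [2.391e+01 2.209e+01 2.000e-02]
b1 [2.391e+01 2.211e+01 2.000e-02]
side0 [20.34 21.87  0.  ]
a1 [20.3 21.9  0. ]
```

View pics/rect.png

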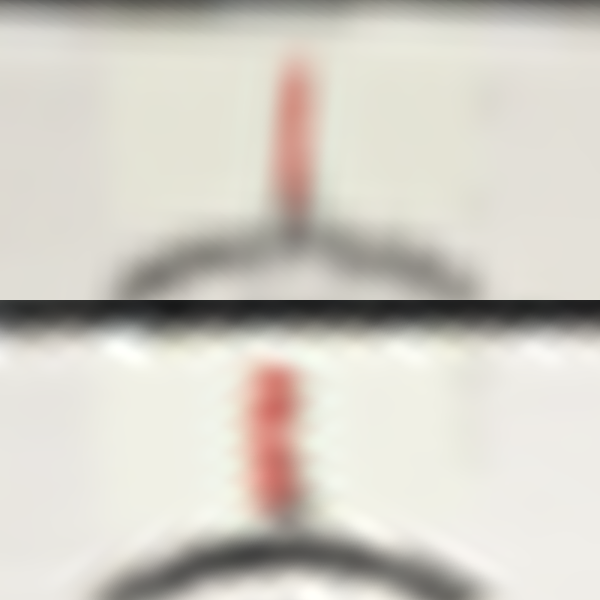

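Request:
{"api": "jog_arm", "payload": {"rows": [[[0, -0.5, -0.4], [0, 0, 0.05]], [[0, -1, -0.4], [0, 0, 0.1]], [[0, -1, -0.4], [0, 0, 0.1]], [[0, -1, -0.4], [0, 0, 0.1]]]}}

```text
time: 4.9
tool_pos: [525.9, 164.2, 108.9]
tcp_rot: [163.5, 31.6, 154.5]
ft_force: [8.1, -7.2, -0.6]
finger_gap: 17.3
grip_force: 23.9
```

```bash
python3 -c "
from h import *
look()"
```

```text
side [2.030e+01 2.187e+01 1.000e-02] top [2.390e+01 2.207e+01 2.000e-02] t 5.0 ang 0.431 Ftool [-8.5 -4.3  4.7] Ttool [ 0.978 -1.054 -0.039] off [ 1.  -0.6  2.3] gap 17.7 j6 -44
```

The rectified strip shows the red needle upright in both views, and its angle reads to about 0.02 rad. I'll keep turning in steps of about 0.1 rad.

Request:
{"api": "jog_arm", "payload": {"rows": [[[0, -0.3, 0], [0, 0, 0.05]], [[0, -0.5, 0], [0, 0, 0.1]], [[0, -0.5, 0], [0, 0, 0.1]]]}}

```text
time: 5.3
tool_pos: [525.8, 163.8, 108.8]
tcp_rot: [160.2, 29.8, 148.1]
ft_force: [7.0, -6.4, -1.2]
finger_gap: 17.5
grip_force: 23.8
```

```bash
python3 -c "
from h import *
look()"
```

```text
side [2.028e+01 2.184e+01 1.000e-02] top [2.390e+01 2.209e+01 2.000e-02] t 5.4 ang 0.531 Ftool [-7.8 -2.9  4.7] Ttool [ 0.766 -1.099  0.047] off [ 1.  -0.3  2.4] gap 17.5 j6 -39
```

Request:
{"api": "jog_arm", "payload": {"rows": [[[0, -0.3, 0], [0, 0, 0.05]], [[0, -0.4, 0], [0, 0, 0.1]], [[0, -0.4, 0], [0, 0, 0.1]]]}}

```text
time: 5.7
tool_pos: [525.6, 163.5, 108.7]
tcp_rot: [157.3, 27.7, 142.0]
ft_force: [8.2, -6.0, -1.2]
finger_gap: 17.4
grip_force: 23.8
```

```bash
python3 -c "
from h import *
look()"
```

```text
side [2.031e+01 2.187e+01 1.000e-02] top [2.391e+01 2.209e+01 2.000e-02] t 5.8 ang 0.631 Ftool [-7.5 -3.2  5.6] Ttool [ 0.604 -1.13   0.011] off [ 0.9 -0.   2.3] gap 17.5 j6 -33
```

Request:
{"api": "jog_arm", "payload": {"rows": [[[0.3, -0.3, 0], [0, 0, 0.06]], [[0.5, -0.4, 0], [0, 0, 0.12]], [[0.5, -0.4, 0], [0, 0, 0.12]]]}}

```text
time: 6.1
tool_pos: [525.4, 163.1, 108.5]
tcp_rot: [154.2, 24.9, 135.0]
ft_force: [10.2, -7.8, -1.7]
finger_gap: 17.3
grip_force: 23.5
```

```bash
python3 -c "
from h import *
look()"
```

```text
side [20.29 21.87  0.  ] top [2.391e+01 2.211e+01 2.000e-02] t 6.2 ang 0.751 Ftool [-12.   -2.1   6.7] Ttool [ 0.599 -1.602  0.024] off [0.9 0.3 2.4] gap 17.2 j6 -26
```

Request:
{"api": "jog_arm", "payload": {"rows": [[[0.3, -0.3, 0], [0, 0, 0.06]], [[0.4, -0.3, 0], [0, 0, 0.12]], [[0.4, -0.3, 0], [0, 0, 0.12]]]}}

```text
time: 6.5
tool_pos: [525.1, 162.8, 108.3]
tcp_rot: [151.6, 21.8, 128.3]
ft_force: [11.8, -11.1, -1.3]
finger_gap: 17.9
grip_force: 23.5
```

```bash
python3 -c "
from h import *
look()
a,_=r.snapshot('side');b,_=r.snapshot('top')
cv2.imwrite('pics/g2.png',np.hstack([cv2.resize(a[120:210,220:320],(400,360),interpolation=2),cv2.resize(b[150:240,170:270],(400,360),interpolation=2)]))"
```

```text
side [2.031e+01 2.187e+01 1.000e-02] top [2.392e+01 2.210e+01 2.000e-02] t 6.6 ang 0.871 Ftool [-13.8  -0.3   7.7] Ttool [ 0.584 -2.051  0.04 ] off [0.9 0.7 2.4] gap 17.3 j6 -19
```

View pics/g2.png

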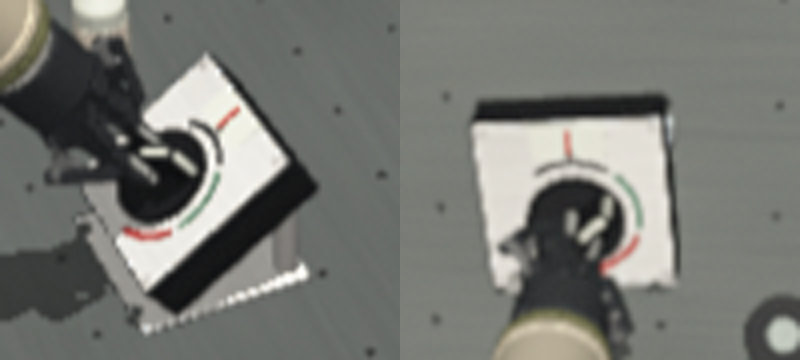

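The knob has followed to about 0.87 rad and the needle is still upright, so I'll go on.

Request:
{"api": "jog_arm", "payload": {"rows": [[[-0.4, -0.1, -0.2], [0, 0, 0.06]], [[-0.6, -0.1, -0.3], [0, 0, 0.12]], [[-0.6, -0.1, -0.3], [0, 0, 0.12]]]}}

```text
time: 7.0
tool_pos: [524.8, 162.5, 108.1]
tcp_rot: [149.4, 18.4, 121.9]
ft_force: [13.6, -8.7, -4.7]
finger_gap: 17.3
grip_force: 22.9
```

```bash
python3 -c "
from h import *
look()"
```

```text
side [20.29 21.88  0.  ] top [2.390e+01 2.208e+01 2.000e-02] t 7.1 ang 0.991 Ftool [-11.5   0.6  11. ] Ttool [ 0.141 -1.731  0.01 ] off [1.1 1.  2.4] gap 17.6 j6 -12
```

Request:
{"api": "jog_arm", "payload": {"rows": [[[-0.1, -0.1, 0], [0, 0, 0.05]], [[-0.2, -0.1, 0], [0, 0, 0.1]], [[-0.2, -0.1, 0], [0, 0, 0.1]]]}}

```text
time: 7.4
tool_pos: [524.6, 162.2, 107.9]
tcp_rot: [148.0, 15.4, 116.9]
ft_force: [10.4, -8.3, -3.7]
finger_gap: 17.2
grip_force: 23.4
```

```bash
python3 -c "
from h import *
look()"
```

```text
side [21.97 22.69  0.12] top [25.57 22.23  0.17] t 7.5 ang 1.091 Ftool [-10.6   0.4   9. ] Ttool [ 0.182 -1.637 -0.18 ] off [1.2 1.3 2.4] gap 17.6 j6 -7
```

Request:
{"api": "jog_arm", "payload": {"rows": [[[-0.2, 0, 0], [0, 0, 0.03]], [[-0.2, 0, 0], [0, 0, 0.06]], [[-0.2, 0, 0], [0, 0, 0.06]]]}}

```text
time: 7.8
tool_pos: [524.5, 162.2, 107.8]
tcp_rot: [147.2, 13.6, 113.9]
ft_force: [7.8, -7.1, -3.1]
finger_gap: 17.3
grip_force: 23.7
```

```bash
python3 -c "
from h import *
look()"
```

```text
side [23.63 21.78  0.27] top [26.69 23.61  0.25] t 7.9 ang 1.151 Ftool [-9.8  0.6  5.9] Ttool [ 0.283 -1.471 -0.14 ] off [1.3 1.5 2.4] gap 17.7 j6 -3
```

Request:
{"api": "jog_arm", "payload": {"rows": [[[-0.2, 0, 0], [0, 0, 0.03]], [[-0.2, 0, 0], [0, 0, 0.06]], [[-0.2, 0, 0], [0, 0, 0.06]]]}}

```text
time: 8.2
tool_pos: [524.3, 162.0, 107.6]
tcp_rot: [146.6, 11.7, 111.0]
ft_force: [5.1, -8.0, -1.2]
finger_gap: 17.7
grip_force: 24.0
```

```bash
python3 -c "
from h import *
look()"
```

```text
side [24.8  22.57  0.39] top [27.88 23.17  0.34] t 8.3 ang 1.211 Ftool [-7.7 -0.   4.2] Ttool [ 0.309 -1.334 -0.058] off [1.4 1.6 2.3] gap 17.1 j6 0
```

Request:
{"api": "jog_arm", "payload": {"rows": [[[-0.2, 0.1, 0], [0, 0, 0.03]], [[-0.2, 0.1, 0], [0, 0, 0.06]], [[-0.2, 0.1, 0], [0, 0, 0.06]]]}}

```text
time: 8.6
tool_pos: [524.1, 161.9, 107.5]
tcp_rot: [146.1, 9.8, 108.1]
ft_force: [1.4, -7.3, 0.2]
finger_gap: 17.7
grip_force: 24.5
```

```bash
python3 -c "
from h import *
look()"
```

```text
side [24.85 22.52  0.39] top [28.33 22.88  0.39] t 8.7 ang 1.271 Ftool [-6.9  0.   0.8] Ttool [ 0.471 -1.178 -0.036] off [1.5 1.8 2.3] gap 17.7 j6 3
```

Request:
{"api": "jog_arm", "payload": {"rows": [[[-0.2, 0.1, 0], [0, 0, 0.03]], [[-0.2, 0.1, 0], [0, 0, 0.06]], [[-0.2, 0.1, 0], [0, 0, 0.06]]]}}

```text
time: 9.0
tool_pos: [524.0, 161.8, 107.3]
tcp_rot: [145.7, 7.8, 105.2]
ft_force: [-1.8, -6.5, 2.5]
finger_gap: 17.4
grip_force: 24.9
```

```bash
python3 -c "
from h import *
look()"
```

```text
side [24.86 22.5   0.39] top [28.32 22.92  0.39] t 9.1 ang 1.331 Ftool [-6.4 -1.6 -2.1] Ttool [ 0.635 -1.086  0.125] off [1.7 1.9 2.3] gap 17.3 j6 7
```

Request:
{"api": "jog_arm", "payload": {"rows": [[[-0.2, 0, 0], [0, 0, 0.03]], [[-0.2, 0, 0], [0, 0, 0.07]], [[-0.2, 0, 0], [0, 0, 0.07]]]}}

```text
time: 9.4
tool_pos: [523.8, 161.7, 107.2]
tcp_rot: [145.4, 5.5, 101.8]
ft_force: [-3.5, -7.2, 3.1]
finger_gap: 17.6
grip_force: 25.2
```

```bash
python3 -c "
from h import *
look()"
```

```text
side [24.17 22.18  0.27] top [27.29 23.57  0.33] t 9.5 ang 1.401 Ftool [-6.  -2.5 -5.5] Ttool [ 0.746 -1.022  0.236] off [1.8 2.  2.3] gap 17.4 j6 11
```

The knob is past the crest and pulling on towards the pocket (+0.24 N m), so I'll release it.

Request:
{"api": "jog_arm", "payload": {"rows": [[[0, 0, 0], [0, 0, 0]], [[0, 0, 0], [0, 0, 0]], [[0, 0, 0], [0, 0, 0]], [[0, 0, 0], [0, 0, 0]], [[0, 0, 0], [0, 0, 0]], [[0, 0, 0], [0, 0, 0]]], "grip": 60}}

```text
time: 10.1
tool_pos: [523.9, 162.6, 106.7]
tcp_rot: [145.3, 5.5, 102.0]
ft_force: [0.4, -0.3, -1.3]
finger_gap: 60.0
grip_force: 0.0
```

```bash
python3 -c "
from h import *
look()"
```

```text
side [22.28 22.66  0.18] top [26.03 22.13  0.19] t 10.2 ang 1.401 Ftool [0.3 0.2 0.4] Ttool [0.295 0.063 0.066] off [0.9 2.1 1.7] gap 60.2 j6 11
```

The needle reads 0.18, so the knob is in its pocket. I'll back straight out and go to the key.

Request:
{"api": "jog_arm", "payload": {"rows": [[[0, 0, -30], [0, 0, 0]], [[0, 0, -70], [0, 0, 0]], [[0, 0, -110], [0, 0, 0]], [[0, 0, -110], [0, 0, 0]]]}}

```text
time: 10.6
tool_pos: [462.4, 159.2, 204.8]
tcp_rot: [144.7, 5.4, 101.9]
ft_force: [1.1, 1.0, 0.9]
finger_gap: 59.9
grip_force: 0.0
```

```bash
python3 -c "
from h import *
look()
R,p=target(FK,CK,130,0);print(p);go(R,p,'key')"
```

```text
side [22.3  22.66  0.18] top [26.03 22.14  0.18] t 10.7 ang 1.401 Ftool [-0.  -1.1 -0.3] Ttool [0.263 0.024 0.016] off [  0.8  -0.4 113.2] gap 60.2 j6 9
[ 527.62303007 -214.64546463  194.78976576]
key shift [-376.7  -33.5   25.8] turn [-0.022  0.026 -1.448] | 10.7 F [-1.  -0.3 -0.3] Tz 0.016 gap 60.2 gf 0.0 q [ 19. -46. 138. -11.  55.   9.]
```

Request:
{"api": "jog_arm", "payload": {"rows": [[[-377, -33, 26], [-0.022, 0.026, -1.448]], [[-377, -33, 26], [-0.022, 0.026, -1.448]], [[-377, -33, 26], [-0.022, 0.026, -1.448]], [[-377, -33, 26], [-0.022, 0.026, -1.448]], [[-377, -33, 26], [-0.022, 0.026, -1.448]], [[-377, -33, 26], [-0.022, 0.026, -1.448]], [[-377, -33, 26], [-0.022, 0.026, -1.448]], [[-377, -33, 26], [-0.022, 0.026, -1.448]], [[-377, -33, 26], [-0.022, 0.026, -1.448]], [[-377, -33, 26], [-0.022, 0.026, -1.448]]]}}

```text
time: 11.7
tool_pos: [517.2, -156.5, 190.3]
tcp_rot: [162.8, 30.1, 154.5]
ft_force: [0.7, 1.1, 1.1]
finger_gap: 60.1
grip_force: 0.0
```

```bash
python3 -c "
from h import *
R,p=target(FK,CK,130,0);go(R,p,'key')"
```

```text
key shift [-32.  -49.9  -1.4] turn [-0.012 -0.009 -0.486] | 11.7 F [0.7 1.1 1.1] Tz -0.036 gap 60.1 gf 0.0 q [ -38.  -29.  128.   28.   58. -117.]
```

Request:
{"api": "jog_arm", "payload": {"rows": [[[-32, -50, -1], [-0.012, -0.009, -0.486]], [[-32, -50, -1], [-0.012, -0.009, -0.486]], [[-32, -50, -1], [-0.012, -0.009, -0.486]], [[-32, -50, -1], [-0.012, -0.009, -0.486]], [[-32, -50, -1], [-0.012, -0.009, -0.486]], [[-32, -50, -1], [-0.012, -0.009, -0.486]]]}}

```text
time: 12.3
tool_pos: [528.4, -212.0, 195.7]
tcp_rot: [179.9, 34.9, -173.1]
ft_force: [0.2, -0.2, -0.6]
finger_gap: 60.1
grip_force: 0.0
```

```bash
python3 -c "
from h import *
R,p=target(FK,CK,130,0);go(R,p,'key')
R,p=target(FK,CK,22,0);go(R,p,'key')"
```

```text
key shift [ 1.4 -2.5  0.1] turn [-0.002 -0.002 -0.005] | 12.3 F [ 0.2 -0.2 -0.6] Tz 0.0 gap 60.1 gf 0.0 q [ -44.  -21.  123.   31.   59. -152.]
key shift [  1.2  -2.3 108.1] turn [-0.002 -0.002 -0.005] | 12.3 F [ 0.2 -0.2 -0.6] Tz 0.0 gap 60.1 gf 0.0 q [ -44.  -21.  123.   31.   59. -152.]
```

Joint 6 is at the end of its range here, so I'll use the half-turned grasp instead (+180° about tool z).

Request:
{"api": "jog_arm", "payload": {"rows": [[[0, 0, 0], [0, 0, 0.14]], [[0, 0, 0], [0, 0, 0.28]], [[0, 0, 0], [0, 0, 0.42]], [[0, 0, 0], [0, 0, 0.56]], [[0, 0, 0], [0, 0, 0.7]], [[0, 0, 0], [0, 0, 0.84]], [[0, 0, 0], [0, 0, 0.98]], [[0, 0, 0], [0, 0, 1.12]], [[0, 0, 0], [0, 0, 1.26]], [[0, 0, 0], [0, 0, 1.4]]]}}

```text
time: 13.3
tool_pos: [528.8, -211.9, 196.9]
tcp_rot: [145.4, 5.4, 104.7]
ft_force: [-0.2, 0.6, 0.5]
finger_gap: 60.2
grip_force: 0.0
```

Request:
{"api": "jog_arm", "payload": {"rows": [[[0, 0, 0], [0, 0, 0.14]], [[0, 0, 0], [0, 0, 0.28]], [[0, 0, 0], [0, 0, 0.42]], [[0, 0, 0], [0, 0, 0.56]], [[0, 0, 0], [0, 0, 0.7]], [[0, 0, 0], [0, 0, 0.84]], [[0, 0, 0], [0, 0, 0.98]], [[0, 0, 0], [0, 0, 1.12]], [[0, 0, 0], [0, 0, 1.26]], [[0, 0, 0], [0, 0, 1.4]]]}}

```text
time: 14.3
tool_pos: [528.8, -211.9, 196.9]
tcp_rot: [167.0, -32.8, 30.0]
ft_force: [-0.3, -0.9, -0.5]
finger_gap: 60.2
grip_force: 0.0
```

Request:
{"api": "jog_arm", "payload": {"rows": [[[0, 0, 0], [0, 0, 0.14]], [[0, 0, 0], [0, 0, 0.28]], [[0, 0, 0], [0, 0, 0.34]], [[0, 0, 0], [0, 0, 0.34]]]}}

```text
time: 14.7
tool_pos: [528.8, -211.9, 197.0]
tcp_rot: [180.0, -35.0, 7.0]
ft_force: [0.6, -0.2, 0.6]
finger_gap: 60.2
grip_force: 0.0
```

```bash
python3 -c "
from h import *
for h in(130,22):
  R,p=target(FK,CK,h,np.pi);go(R,p,'key')"
```

```text
key shift [-2.5  2.6  0.9] turn [ 0.003  0.    -0.003] | 14.7 F [ 0.6 -0.2  0.6] Tz 0.01 gap 60.2 gf 0.0 q [-44. -22. 123.  31.  59.  28.]
key shift [ -2.4   2.3 108.9] turn [ 0.003  0.    -0.003] | 14.7 F [ 0.6 -0.2  0.6] Tz 0.01 gap 60.2 gf 0.0 q [-44. -22. 123.  31.  59.  28.]
```

Request:
{"api": "jog_arm", "payload": {"rows": [[[-2.4, 2.3, 40], [0, 0, 0]], [[-2.4, 2.3, 75], [0, 0, 0]], [[-2.4, 2.3, 95], [0, 0, 0]], [[-2.4, 2.3, 107], [0, 0, 0]], [[-2.4, 2.3, 107], [0, 0, 0]], [[-2.4, 2.3, 107], [0, 0, 0]]]}}

```text
time: 15.3
tool_pos: [588.0, -207.1, 108.4]
tcp_rot: [179.9, -35.0, 7.2]
ft_force: [-0.1, 0.0, 0.0]
finger_gap: 60.1
grip_force: 0.0
```

Request:
{"api": "jog_arm", "payload": {"rows": [[[0, 0, 0], [0, 0, 0]], [[0, 0, 0], [0, 0, 0]], [[0, 0, 0], [0, 0, 0]], [[0, 0, 0], [0, 0, 0]], [[0, 0, 0], [0, 0, 0]], [[0, 0, 0], [0, 0, 0]], [[0, 0, 0], [0, 0, 0]], [[0, 0, 0], [0, 0, 0]]], "grip": 5, "force": 25}}

```text
time: 16.1
tool_pos: [588.2, -206.1, 109.6]
tcp_rot: [180.0, -35.0, 7.1]
ft_force: [-9.8, 8.2, 10.7]
finger_gap: 13.7
grip_force: 27.4
```

```bash
python3 -c "
from h import *
st(CK,FK,22)
a,_=r.snapshot('side');b,_=r.snapshot('top')
cv2.imwrite('pics/k.png',np.hstack([cv2.resize(a[195:285,280:380],(400,360),interpolation=2),cv2.resize(b[140:230,280:380],(400,360),interpolation=2)]))"
```

```text
t 16.1 ang -3.141 Ftool [ -1.   -9.4 -13.8] Ttool [ 1.555 -0.477 -0.016] off [-1.2  0.9  3.2] gap 13.7 j6 25
```

View pics/k.png

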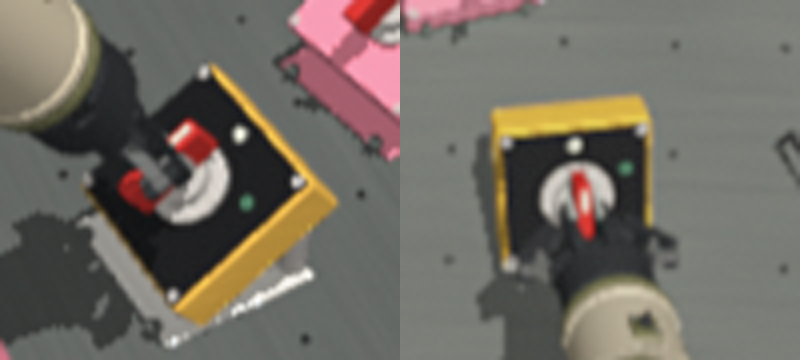

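The red key is gripped between the pads (gap 13.7 mm). I'll relieve the load and twist.

Request:
{"api": "jog_arm", "payload": {"rows": [[[0, -0.8, -0.5], [0, 0, 0]], [[0, -0.8, -0.5], [0, 0, 0.07]], [[0, -0.8, -0.5], [0, 0, 0.14]], [[0, -0.8, -0.5], [0, 0, 0.21]], [[0, -0.8, -0.5], [0, 0, 0.28]], [[0, -0.8, -0.5], [0, 0, 0.35]], [[0, -0.8, -0.5], [0, 0, 0.42]], [[0, -0.8, -0.5], [0, 0, 0.5]], [[0, -0.8, -0.5], [0, 0, 0.5]]]}}

```text
time: 17.1
tool_pos: [587.9, -207.7, 109.5]
tcp_rot: [-161.6, -30.3, -26.8]
ft_force: [2.8, -4.7, -3.2]
finger_gap: 13.7
grip_force: 25.5
```

```bash
python3 -c "
from h import *
st(CK,FK,22)"
```

```text
t 17.1 ang -2.639 Ftool [2.4 4.3 3.9] Ttool [-0.781 -0.007 -0.06 ] off [-1.1 -0.2  3.3] gap 13.7 j6 54
```

Request:
{"api": "jog_arm", "payload": {"rows": [[[0, 0.3, 0], [0, 0, 0.07]], [[0, 0.3, 0], [0, 0, 0.14]], [[0, 0.3, 0], [0, 0, 0.21]], [[0, 0.3, 0], [0, 0, 0.28]], [[0, 0.3, 0], [0, 0, 0.35]], [[0, 0.3, 0], [0, 0, 0.42]], [[0, 0.3, 0], [0, 0, 0.5]], [[0, 0.3, 0], [0, 0, 0.5]]]}}

```text
time: 17.9
tool_pos: [587.1, -209.0, 108.8]
tcp_rot: [-149.7, -18.3, -55.3]
ft_force: [-3.0, -11.4, -3.1]
finger_gap: 13.5
grip_force: 25.9
```

```bash
python3 -c "
from h import *
st(CK,FK,22)"
```

```text
t 17.9 ang -2.14 Ftool [ 6.3 10.4  0.1] Ttool [-1.85   0.523 -0.187] off [-1.4 -1.3  3.3] gap 13.5 j6 82
```

Request:
{"api": "jog_arm", "payload": {"rows": [[[-0.3, 0.5, 0], [0, 0, 0.03]], [[-0.5, 0.8, 0], [0, 0, 0.06]], [[-0.5, 0.8, 0], [0, 0, 0.1]], [[-0.5, 0.8, 0], [0, 0, 0.13]], [[-0.5, 0.8, 0], [0, 0, 0.13]]]}}

```text
time: 18.4
tool_pos: [586.8, -209.2, 108.6]
tcp_rot: [-147.8, -14.5, -61.8]
ft_force: [1.4, -11.5, -5.6]
finger_gap: 13.5
grip_force: 29.8
```

```bash
python3 -c "
from h import *
st(CK,FK,22)"
```

```text
t 18.4 ang -2.012 Ftool [9.1 7.8 4.6] Ttool [-1.418  1.013 -0.728] off [-1.5 -1.6  3.3] gap 13.5 j6 89
```

The torque has jumped to -0.73 N m, so the key is on its stop. I'll add a touch more and hold for over a second.

Request:
{"api": "jog_arm", "payload": {"rows": [[[0, 0, 0], [0, 0, 0.03]], [[0, 0, 0], [0, 0, 0.03]], [[0, 0, 0], [0, 0, 0.03]], [[0, 0, 0], [0, 0, 0.03]], [[0, 0, 0], [0, 0, 0.03]], [[0, 0, 0], [0, 0, 0.03]], [[0, 0, 0], [0, 0, 0.03]]]}}

```text
time: 19.1
tool_pos: [586.9, -209.4, 108.8]
tcp_rot: [-147.4, -13.7, -63.3]
ft_force: [1.1, -10.6, -5.4]
finger_gap: 13.8
grip_force: 41.1
```

```bash
python3 -c "
from h import *
st(CK,FK,22)"
```

```text
t 19.1 ang -1.984 Ftool [8.4 7.3 4.4] Ttool [-1.39   1.08  -0.949] off [-1.8 -1.5  3.4] gap 13.8 j6 91
```

Request:
{"api": "jog_arm", "payload": {"rows": [[[0, 0, 0], [0, 0, 0]], [[0, 0, 0], [0, 0, 0]], [[0, 0, 0], [0, 0, 0]], [[0, 0, 0], [0, 0, 0]], [[0, 0, 0], [0, 0, 0]], [[0, 0, 0], [0, 0, 0]], [[0, 0, 0], [0, 0, 0]], [[0, 0, 0], [0, 0, 0]]]}}

```text
time: 19.9
tool_pos: [586.8, -209.4, 108.7]
tcp_rot: [-147.4, -13.7, -63.3]
ft_force: [1.3, -11.0, -4.8]
finger_gap: 13.2
grip_force: 41.1
```

```bash
python3 -c "
from h import *
st(CK,FK,22)"
```

```text
t 19.9 ang -1.984 Ftool [9. 7. 4.] Ttool [-1.423  1.146 -0.99 ] off [-1.8 -1.5  3.4] gap 13.2 j6 91
```

Request:
{"api": "jog_arm", "payload": {"rows": [[[0, 0, 0], [0, 0, 0]], [[0, 0, 0], [0, 0, 0]], [[0, 0, 0], [0, 0, 0]], [[0, 0, 0], [0, 0, 0]], [[0, 0, 0], [0, 0, 0]], [[0, 0, 0], [0, 0, 0]], [[0, 0, 0], [0, 0, 0]], [[0, 0, 0], [0, 0, 0]]], "grip": 85}}

```text
time: 20.7
tool_pos: [587.0, -207.0, 108.5]
tcp_rot: [-147.3, -13.3, -63.4]
ft_force: [0.9, 0.1, 0.7]
finger_gap: 84.9
grip_force: 0.0
```

Request:
{"api": "jog_arm", "payload": {"rows": [[[0, 0, -20], [0, 0, 0]], [[0, 0, -60], [0, 0, 0]], [[0, 0, -100], [0, 0, 0]], [[0, 0, -130], [0, 0, 0]], [[0, 0, -130], [0, 0, 0]], [[0, 0, -130], [0, 0, 0]]]}}

```text
time: 21.3
tool_pos: [513.1, -216.6, 215.8]
tcp_rot: [-147.3, -13.5, -63.4]
ft_force: [-0.0, 0.3, -0.5]
finger_gap: 84.8
grip_force: 0.0
```

```bash
python3 -c "
from h import *
look()
a,_=r.snapshot('side');b,_=r.snapshot('top')
cv2.imwrite('pics/end.png',np.hstack([cv2.resize(a[120:285,220:390],(400,388),interpolation=2),cv2.resize(b[120:260,180:380],(400,388),interpolation=2)]))"
```

```text
side [22.27 22.65  0.18] top [25.99 22.23  0.18] t 21.4 ang -2.026 Ftool [-0.9  0.2 -0.3] Ttool [-0.192 -0.136  0.033] off [-348.8 -138.5  122.1] gap 84.9 j6 94
```

View pics/end.png

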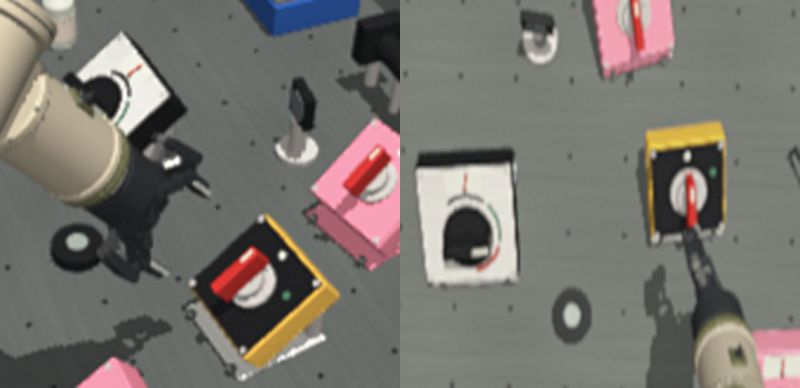

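The key has sprung back up-slope, the knob points at the green arc with the needle at 0.18, and the bystanders in view are unmoved. I'll hand in.

```bash
python3 -c "
from bench import r
print(r.hand_in())"
```

```text
the job is handed in; nothing more can be done
None
```

The job is handed in: the selector clicked once into the green-arc pocket (needle at 0.18), then the key was held on its stop for about 1.5 s and sprang back, at about 21 s of the 64 s allowed.

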